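Close the sample tins in the lid press

TASK

Press the lids on the round tins in the shallow crate. Draw the press's empty carriage right out to its stop, stand every round tin from the crate upright in the carriage, push it fully home under the hood, and only then press the start button on the hood down; draw the carriage right out again, stand all the tins upright in the long tray, and finally push the empty carriage fully home. Leave the square caddy in the crate and do not disturb the other things on the counter.

Things in the scene. Friction and masses are not known exactly. Their poses are not given: they have to be found in the camera images.
- tin0: round metal tin with a pale lid, 50 mm across and 48 mm high, about 0.14 kg, standing in the crate at the start; two or three such tins are present (None at the start = absent). Origin: centre of its underside; z is its axis, up when upright
- tin1: round metal tin with a pale lid, 50 mm across and 48 mm high, about 0.14 kg, standing in the crate at the start; two or three such tins are present (None at the start = absent). Origin: centre of its underside; z is its axis, up when upright
- tin2: round metal tin with a pale lid, 50 mm across and 48 mm high, about 0.14 kg, standing in the crate at the start; two or three such tins are present (None at the start = absent). Origin: centre of its underside; z is its axis, up when upright
- caddy: dark wooden square tea caddy with brass band, 46 x 46 x 45 mm, 0.3 kg, standing among the tins in the crate; it stays in the crate. Origin: centre of its underside
- crate_in (a point): centre of the inner floor of the shallow square wooden crate (fixed to the counter, to the robot's left): inside 190 x 190 mm along its own x and y, walls 8 mm thick rising 20 mm above this floor, floor 8 mm above the counter
- tray_in (a point): centre of the inner floor of the long dark wooden tray (fixed, to the robot's right) where finished tins go: inside 90 mm along its x and 220 mm along its y, walls 8 mm thick rising 18 mm above this floor, floor 8 mm above the counter
- carriage (a joint): slide of the lid press's steel carriage, m: 0 = drawn right out to its outer stop, 0.22 = fully home against its stop under the hood; it grows along the carriage's own -y. Starts somewhere between. Slides stiffly (2 N friction) and stays where it is left
- carriage_floor (a point): centre of the carriage's floor, 19 mm above the counter: open tray, inside 75 mm along its x and 190 mm along its y, walls 5 mm thick rising 19 mm above this floor; room for three tins in a row along y. Its axes: y points from the hood towards the outer stop. Only when drawn right out is it wholly clear of the hood
- carriage_grip (a point): grip point of the carriage's handle, an upright black square post 18 x 18 mm that stands 145 mm from the carriage's centre along its +y, 45 mm beyond the tray's outer wall; this point is on its axis, 10 mm below its top and 107 mm above the counter. The handle never goes under the hood (its face is 55 mm beyond the handle's axis when home)
- start (a joint): travel of the start button, m: 0 = up, 0.006 = fully down (4 N); springs back. Must not be pressed unless the carriage is home
- start_top (a point): centre of the top of the grey round start button, 28 mm across, on the top of the black hood (hood: 140 mm along the carriage's x, 190 mm along y, top 140 mm above the counter, centred over the carriage when home; the button is 35 mm from the hood's centre on the side that faces the robot). Pressed straight down
- cup: white cup without handle, 72 mm across, 55 mm high, bystander between crate and tray
- spoon: steel spoon, 120 mm long, lying on the counter, bystander
- jar: amber glass jar, 70 mm across, 100 mm high, bystander left of the carriage
- tamper: steel coffee tamper, 58 mm across, 88 mm high, bystander right of the hood
Things that resemble listed ones, but are neither listed nor needed, are in the scene too. Leave any blue look-alike of the caddy alone.

How it is judged:
By the outcome, as a careful person would: the job done as asked, in the order asked, and still so for the second after the job is handed in, with the robot touching nothing.
Of tin0, tin1, tin2 only 2 to 3 are there at a start; the rules pass over those that are not, and their reading is None.
At some moment in a run one of tin0, tin1, tin2 may be knocked a few centimetres aside while the robot is not near it.
Once in a run the grip may slacken for a moment while it holds something.
It also fails if it takes over 210 s, if anything falls off the work surface, if the arm or the gripper's body presses on something with over 40 N, if the wrist force passes 120 N, or if a joint passes its speed limit or range.

ROBOT

A 6-joint arm with a two-finger parallel gripper is mounted at the origin on the work surface. World frame = base frame: x ahead of the robot, y to its left, z up, the work surface at z = 0. Lengths are in mm, angles in degrees, forces in N, time in s.
With the tool pointing down it reaches from about 350 to 850 mm from the base axis. Payload 8.1 kg.
Tool frame: the origin (TCP) lies where the fingers leave the gripper's body, on its centre line; the fingertips stand 73 mm ahead of it and the grasp point (between the pads) lies 54 mm ahead of it; z points along the fingers, y is the line along which they close (so a half turn about z gives the same grasp; the last joint's range is limited). The gripper opens to 85 mm and grips with 20 to 120 N. Pads are 22 mm wide; open, the fingers measure 114 mm over their backs; the gripper's body (76 mm by 85 mm) begins 54 mm behind the grasp point. The pads swing forward as they close: fully open they stand 13 mm farther back than shut.
Start: joints at [65.523, 7.471, 85.268, -0, 87.261, -4.893], TCP at [201.089, 565.304, 303.892] pointing down, gripper open.
Joint ranges: [-169.43, 169.43], [-51.17, 129.36], [1.28, 143.12], [-76.62, 256.62], [0, 156.53], [-152.29, 152.29]. Speed limits (degrees/s): [136.94, 136.94, 159.86, 180, 180, 180].

INTERFACE

Orientations are given as [roll, pitch, yaw] about the fixed x, y, z axes, in that order (R = Rz(yaw) Ry(pitch) Rx(roll)).
In Python, from bench import sense, optics, r gives the robot as it stands.
- The arm moves only by the tool servo_tool, never from a script. Its argument "plan" is a list that holds one entry, the list of rows, each a list of 5 numbers: the shift along the world's x, y, z in m, then the turn about the world's z in degrees, then the finger opening in m, from 0 to 0.0854. A call has 1 to 10 rows; each row shifts and turns the commanded pose from where the row before left it; what a row does not reach is not made up. A row lasts 1/10 s, in which the tool goes at most 50 mm and 8.59 degrees, less where a joint would pass 70% of its speed; a pose out of reach is approached as far as the arm can. A call is refused whole if a number of a shift passes 0.05 or a number of a turn 8.59, either way. A call with a gripper value outside its range is refused whole. The fingers move at their own pace and stop on an object; "force" is the grip in N (left out, the last holds). Time passes only in rows, so rows that do not move let the fingers close. It gives the time, the measured TCP pose, the force, the opening and the grip force at its end, in the units of the state.
- sense(): the state, without advancing time (a new reading comes with each control period).
- optics.snapshot(name): name is "scene" or "side" or "wrist"; returns a dict with "frame" (384x512x3 uint8, blue, green, red), "fx", "fy", "cx", "cy" (pixels), "cam_to_world" (4x4, takes a point from camera to world coordinates). Camera axes: x right, y down, z forward; pixel columns grow to the right and rows downward; lengths in mm; the calibration is good to about 2 mm. A picture is of the moment at which its call begins. There is no depth.
- r.hand_in(): hands the job in; it is judged then, once.
The state is a dict: "time": time; "joint_pos": joint angles; "qd": joint speeds; "joint_efforts": joint torques, N m; "tool_pos": TCP position; "tcp_rot": TCP orientation; "ft_force": force on the tool from outside, world axes, zero at the start; "wrist_torque": the same for the moment, N m; "finger_gap": finger opening in mm; "grip_force": force on a finger pad.
Only numpy, scipy, OpenCV 4.12 (cv2) and the standard library are available. Lean on these libraries where they do the work, as an engineer would, in place of code of your own. Each camera call takes 0.05 s, during which the arm holds its last target. There are 200 camera calls.

## Working session

There is one attempt and no reset: what is moved stays moved. The work goes in short steps, Python scripts to look and compute and a tool call to move; the robot and the scene stay as the last step left them, time stands still between calls to the robot, and variables do not carry over. Pictures are saved under pics/ and viewed, at most 14 in all, crops included, and the job is handed in when it is done.

Besides the shell and the picture viewer there is one more tool, called as a command line: name --argument value ..., lists and objects as JSON in quotes. servo_tool: Moves the arm, as the interface text tells. Its arguments: {"type":"object","properties":{"plan":{"type":"array"},"force":{"type":"number"}},"required":["plan"]}

```bash
mkdir -p pics; ls; cat > h.py <<'E'
import numpy as np, cv2
from bench import sense, optics, r
def snap(n,f=None):
    s=optics.snapshot(n)
    if f: cv2.imwrite('pics/'+f,s['frame'])
    return s
def ray(s,u,v):
    T=np.array(s['cam_to_world']); d=T[:3,:3]@np.array([(u-s['cx'])/s['fx'],(v-s['cy'])/s['fy'],1]); return T[:3,3],d/np.linalg.norm(d)
def onz(s,u,v,z):
    o,d=ray(s,u,v); return o+d*(z-o[2])/d[2]
def proj(s,p):
    T=np.array(s['cam_to_world']); c=T[:3,:3].T@(np.array(p)-T[:3,3]); return np.array([s['fx']*c[0]/c[2]+s['cx'],s['fy']*c[1]/c[2]+s['cy']])
def tri(a,pa,b,pb):
    o1,d1=ray(a,*pa); o2,d2=ray(b,*pb)
    t=np.linalg.lstsq(np.c_[d1,-d2],o2-o1,rcond=None)[0]; x,y=o1+d1*t[0],o2+d2*t[1]
    return (x+y)/2,np.linalg.norm(x-y)
E
python3 - <<'E'
from h import *
import pickle
S={n:snap(n) for n in('scene','side','wrist')}
pickle.dump(S,open('s0.pkl','wb'))
for n in S: print(n,np.round(S[n]['cam_to_world'],3).tolist(),S[n]['fx'])
cv2.imwrite('pics/a.png',cv2.resize(S['scene']['frame'],(800,600)))
cv2.imwrite('pics/b.png',cv2.resize(S['side']['frame'],(800,600)))
cv2.imwrite('pics/c.png',S['wrist']['frame'])
st=sense();print(st['time'],st['tool_pos'],st['tcp_rot'],st['finger_gap'])
E
```

```text
pics
scene [[0.406, 0.722, -0.561, 1080.582], [0.914, -0.332, 0.234, -275.843], [-0.018, -0.607, -0.794, 982.96], [0.0, 0.0, 0.0, 1.0]] 389.2314918035991
side [[0.906, -0.28, 0.319, 137.493], [-0.424, -0.586, 0.691, -688.808], [-0.006, -0.761, -0.649, 767.542], [0.0, 0.0, 0.0, 1.0]] 361.6236991268553
wrist [[0.336, 0.902, 0.27, 132.535], [0.942, -0.321, -0.098, 589.698], [-0.002, 0.287, -0.958, 371.72], [0.0, 0.0, 0.0, 1.0]] 306.3426242088293
0.15 [200.94267164 565.00300408 303.0508646 ] [-1.79915349e+02 -9.68816803e-03  1.60417939e+02] 85.01320454260133
```

View pics/a.png

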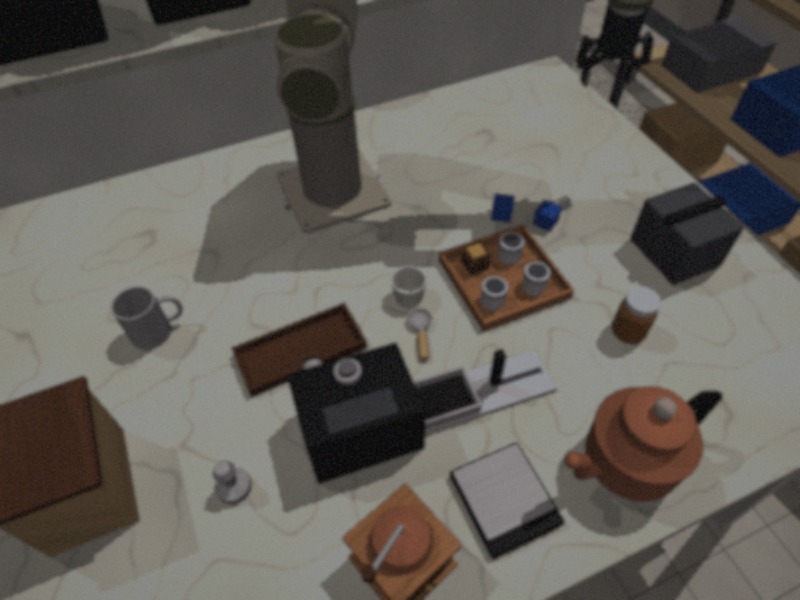

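View pics/b.png

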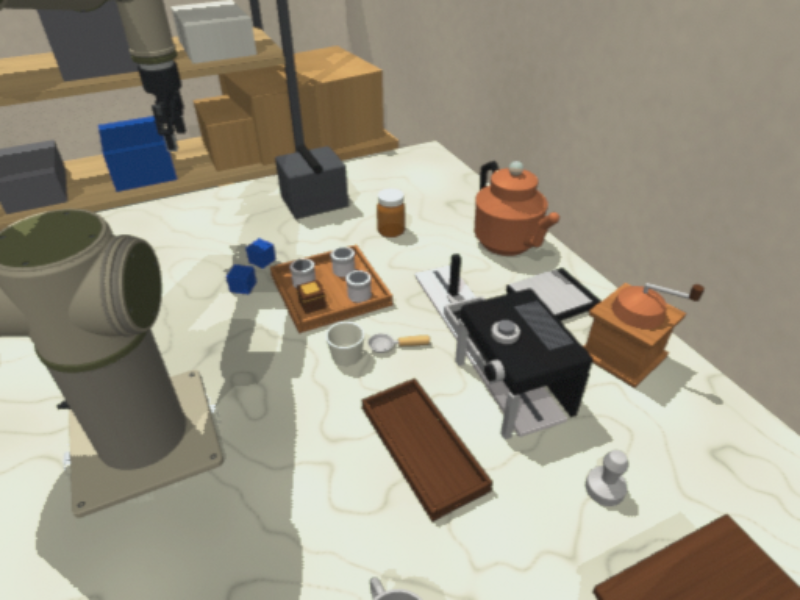

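View pics/c.png

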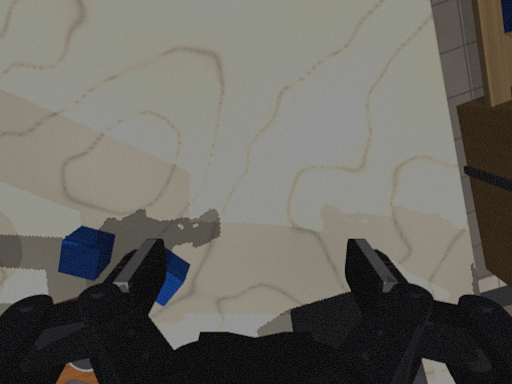

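The scene view (800 px scale) shows three tins in the crate at (511,245), (536,276) and (493,292), with the caddy (brass top) at (475,257) and the blue look-alikes outside the crate at (503,207) and (547,214). The hood is at (355,410), the button at (347,370), the handle at (497,365) and the tray at (300,348). In the side view the tins are at (302,270), (343,260) and (359,285), the caddy at (312,293), the handle top at (455,258) and the button at (506,329). The wrist view shows only the blue blocks, at (87,252) and (172,275).

```bash
python3 - <<'E'
from h import *
import pickle
S=pickle.load(open('s0.pkl','rb'));A,B=S['scene'],S['side'];k=1/1.5625
P=dict(tA=((511,240),(302,266)),tB=((536,270),(343,255)),tC=((493,287),(359,279)),caddy=((476,250),(312,287)),handle=((499,352),(455,257)),button=((347,370),(506,328)),
 crateL=((439,258),None),)
for n,(a,b) in P.items():
    if b: p,e=tri(A,np.array(a)*k,B,np.array(b)*k);print(n,p.round(),round(e,1))
print('crate corners scene', [onz(A,u*k,v*k,28).round()[:2].tolist() for u,v in((439,258),(524,227),(572,290),(485,327))])
print('crate side', [onz(B,u*k,v*k,28).round()[:2].tolist() for u,v in((271,264),(353,247),(392,298),(303,326))])
print('tray scene', [onz(A,u*k,v*k,26).round()[:2].tolist() for u,v in((233,350),(346,306),(367,345),(250,391))])
print('tray side', [onz(B,u*k,v*k,26).round()[:2].tolist() for u,v in((362,406),(414,380),(491,487),(435,516))])
print('hood side top', [onz(B,u*k,v*k,140).round()[:2].tolist() for u,v in((457,305),(534,292),(588,350),(513,382))])
print('hood scene top', [onz(A,u*k,v*k,140).round()[:2].tolist() for u,v in((290,378),(404,346),(422,412),(313,448))])
# crop zoom crate and press
f=A['frame'];cv2.imwrite('pics/d.png',np.vstack([cv2.resize(f[140:215,270:380],(800,545))]))
E
```

```text
tA [364. 269.  55.] 4.2
tB [457. 272.  54.] 6.9
tC [457. 176.  53.] 1.8
caddy [359. 189.  57.] 3.5
handle [627.  85. 115.] 2.7
button [ 575. -165.  153.] 0.5
crate corners scene [[323.0, 124.0], [319.0, 332.0], [512.0, 328.0], [519.0, 126.0]]
crate side [[313.0, 338.0], [501.0, 321.0], [505.0, 117.0], [314.0, 115.0]]
tray scene [[367.0, -329.0], [358.0, -98.0], [462.0, -95.0], [466.0, -323.0]]
tray side [[342.0, -114.0], [446.0, -100.0], [455.0, -335.0], [359.0, -340.0]]
hood side top [[541.0, -70.0], [680.0, -97.0], [671.0, -251.0], [529.0, -256.0]]
hood scene top [[543.0, -253.0], [563.0, -61.0], [686.0, -85.0], [673.0, -258.0]]
```

View pics/d.png

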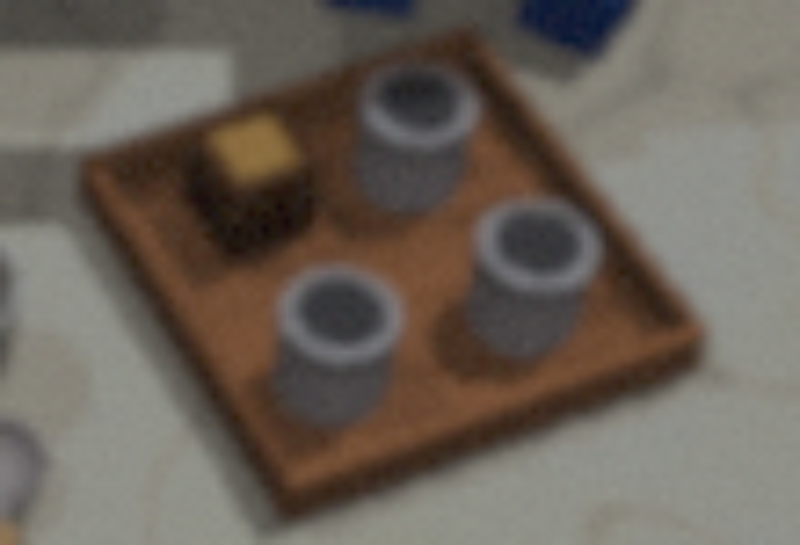

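The crop confirms the choice. Three round tins with pale rims are at crop (415,100), (540,245) and (338,310), the caddy with its brass top is at (255,150), and the blue look-alikes are outside the crate. I'll start with the handle.

servo_tool --plan '[[[0.03,-0.034,0,1.6,0.06],[0.03,-0.034,0,1.6,0.06],[0.03,-0.034,0,1.6,0.06],[0.03,-0.034,0,1.6,0.06],[0.03,-0.034,0,1.6,0.06],[0.03,-0.034,0,1.6,0.06],[0.03,-0.034,0,1.6,0.06],[0.03,-0.034,0,1.6,0.06],[0.03,-0.034,0,1.6,0.06],[0.03,-0.034,0,1.6,0.06]]]'

```text
time: 1.15
tool_pos: [501.9, 223.6, 303.7]
tcp_rot: [180.0, -0.0, 176.5]
ft_force: [1.8, 1.1, -0.4]
finger_gap: 60.2
grip_force: 0.0
```

servo_tool --plan '[[[0.03,-0.034,0,0,0.06],[0.03,-0.034,0,0,0.06],[0.03,-0.034,0,0,0.06],[0,0,0,0,0.06],[0,0,0,0,0.06]]]'

```text
time: 1.65
tool_pos: [591.3, 122.2, 303.1]
tcp_rot: [-180.0, -0.1, 176.3]
ft_force: [0.1, 0.1, -0.6]
finger_gap: 60.0
grip_force: 0.0
```

```bash
python3 - <<'E'
from h import *
import pickle
s=snap('wrist','e.png');pickle.dump(s,open('s1.pkl','wb'));st=sense();print(st['time'],st['tool_pos'].round(1),np.round(st['tcp_rot'],1),st['joint_pos'])
E
```

```text
1.7 [590.9 123.2 303.3] [ 1.800e+02 -1.000e-01  1.764e+02] [ 6.90073294e+00  8.08750202e+00  8.46575845e+01  2.30059336e-02
  8.73249122e+01 -7.94685055e+01]
```

View pics/e.png

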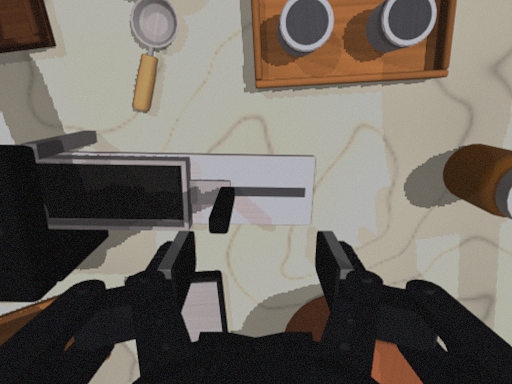

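The wrist view shows the handle post leaning from its base at (225,187) to its top at about (220,224). The carriage tray rim ends at x≈190, and the base plate runs from (190,154) to (315,225). The crate with two tins is at the top and the jar is at (490,185).

```bash
python3 - <<'E'
from h import *
import pickle
s=pickle.load(open('s1.pkl','rb'));A=pickle.load(open('s0.pkl','rb'))['scene']
g=cv2.cvtColor(s['frame'],cv2.COLOR_BGR2GRAY)
m=(g<55).astype(np.uint8);m[:,:195]=0;m[:,245:]=0;m[:180]=0;m[240:]=0
m=cv2.morphologyEx(m,cv2.MORPH_OPEN,np.ones((3,3)))
n,l,st,c=cv2.connectedComponentsWithStats(m);print(st[1:],c[1:].round())
for v in range(182,238,3): x=np.where(m[v])[0]; print(v,x.min() if len(x) else None,x.max() if len(x) else None,end='; ')
print()
print('handle top',onz(s,220,222,117), 'tri',tri(s,(220,222),A,np.array((499,352))/1.5625))
for q in((42,155),(188,157),(189,229),(48,230)): print('rim',q,onz(s,*q,38).round(1))
for q in((196,154),(315,156),(311,224)): print('plate',q,onz(s,*q,3).round(1))
for q in((254,83),(446,73)): print('crate',q,onz(s,*q,28).round(1))
print('tins',onz(s,305,24,56),onz(s,409,18,56))
E
```

```text
[[209 187  26  46 850]] [[222. 210.]]
182 None None; 185 None None; 188 221 234; 191 219 234; 194 218 234; 197 217 233; 200 216 233; 203 215 232; 206 214 232; 209 213 231; 212 211 230; 215 210 230; 218 209 229; 221 209 229; 224 209 228; 227 209 227; 230 210 227; 233 None None; 236 None None; 
handle top [626.53726848  88.23224422 117.        ] tri (array([626.67435782,  87.15060714, 115.37879176]), np.float64(1.987064459005312))
rim (42, 155) [ 567.3 -112.1   38. ]
rim (188, 157) [580.1  48.5  38. ]
rim (189, 229) [666.4  38.6  38. ]
rim (48, 230) [ 656.7 -128.8   38. ]
plate (196, 154) [583.5  50.5   3. ]
plate (315, 156) [595.5 195.2   3. ]
plate (311, 224) [685.3 189.1   3. ]
crate (254, 83) [507.1 126.6  28. ]
crate (446, 73) [510.4 329.4  28. ]
tins [459.25187793 177.37796663  56.        ] [460.5592238  273.45701175  56.        ]
```

servo_tool --plan '[[[0.012,-0.012,-0.04,-0.8,0.05],[0.012,-0.012,-0.04,0,0.05],[0.012,-0.012,-0.03,0,0.05],[0,0,-0.02,0,0.05],[0,0,-0.018,0,0.05],[0,0,0,0,0.05],[0,0,0,0,0.0],[0,0,0,0,0.0],[0,0,0,0,0.0],[0,0,0,0,0.0]]]' --force 60

```text
time: 2.7
tool_pos: [627.8, 87.8, 158.0]
tcp_rot: [180.0, 0.1, 175.6]
ft_force: [-3.0, 1.4, 6.4]
finger_gap: 16.7
grip_force: 59.5
```

servo_tool --plan '[[[0.001,0.015,0,0,0],[0.0016,0.02,0,0,0],[0.0016,0.02,0,0,0],[0.0016,0.02,0,0,0],[0.001,0.013,0,0,0],[0.0005,0.006,0,0,0],[0,0,0,0,0]]]'

```text
time: 3.4
tool_pos: [635.5, 182.7, 158.0]
tcp_rot: [179.9, 0.2, 175.7]
ft_force: [0.5, 1.4, 7.2]
finger_gap: 17.2
grip_force: 59.6
```

servo_tool --plan '[[[0.0004,0.005,0,0,0],[0.0004,0.005,0,0,0],[0,0,0,0,0]]]'

```text
time: 3.7
tool_pos: [636.3, 192.0, 158.0]
tcp_rot: [179.9, 0.2, 175.6]
ft_force: [-0.3, 0.7, 7.0]
finger_gap: 17.5
grip_force: 59.5
```

servo_tool --plan '[[[0.0004,0.005,0,0,0],[0.0002,0.003,0,0,0],[0,0,0,0,0]]]'

```text
time: 4.0
tool_pos: [636.9, 199.7, 158.0]
tcp_rot: [179.9, 0.2, 175.6]
ft_force: [-0.3, -0.2, 6.8]
finger_gap: 17.2
grip_force: 59.5
```

servo_tool --plan '[[[0.0002,0.003,0,0,0],[0.0002,0.003,0,0,0],[0,0,0,0,0]]]'

```text
time: 4.3
tool_pos: [637.1, 200.9, 157.9]
tcp_rot: [-179.6, 0.1, 175.5]
ft_force: [-5.8, -22.2, 13.1]
finger_gap: 17.5
grip_force: 40.3
```

servo_tool --plan '[[[0,0,0,0,0.06],[0,0,0,0,0.06],[0,0,0,0,0.06],[0,0,0.04,0,0.06],[0,0,0.045,0,0.06],[0,0,0.045,0,0.06],[-0.02,-0.004,0.01,-8.5,0.06],[-0.022,-0.004,0,-8.5,0.06],[-0.022,-0.004,0,-8.5,0.06],[-0.022,-0.004,0,-8.5,0.06]]]'

```text
time: 5.3
tool_pos: [549.3, 189.6, 296.0]
tcp_rot: [180.0, -0.0, 141.3]
ft_force: [-0.6, 0.9, 0.2]
finger_gap: 60.2
grip_force: 0.0
```

servo_tool --plan '[[[-0.022,-0.004,0,-8.5,0.06],[-0.022,-0.004,0,-8.5,0.06],[-0.022,-0.004,0,-8.5,0.06],[-0.022,-0.004,0,-8.5,0.06],[-0.022,-0.004,0,-8.5,0.06],[-0.022,-0.004,0,-8.5,0.06],[0,0,0,-5.2,0.06],[0,0,0,0,0.06],[0,0,0,0,0.06]]]'

```text
time: 6.2
tool_pos: [418.3, 165.6, 296.1]
tcp_rot: [180.0, -0.0, 85.6]
ft_force: [0.1, 0.5, 1.0]
finger_gap: 59.7
grip_force: 0.0
```

```bash
python3 - <<'E'
from h import *
import pickle
s=snap('wrist','f.png');pickle.dump(s,open('s2.pkl','wb'));st=sense();print(st['time'],st['tool_pos'].round(1),np.round(st['tcp_rot'],1))
E
```

```text
6.25 [418.4 165.5 296. ] [180.   -0.   85.6]
```

View pics/f.png

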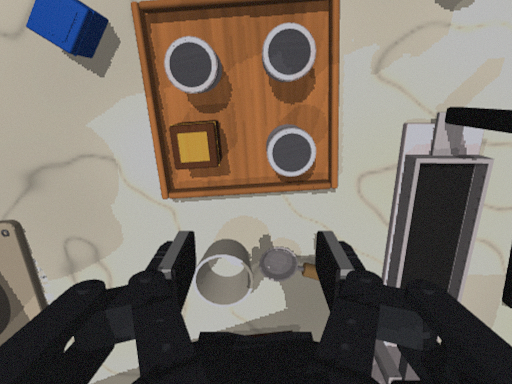

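The wrist view shows the tin tops at about (193,65), (290,52) and (292,152), with the caddy at (195,147). The carriage is drawn out on the right, with rims at x≈400–490, and the handle is at (480,118).

```bash
cat >> h.py <<'E'
def tins(s,guess,z=56,rad=60):
    """dark disc inside the pale lid rim; guess list of world xy"""
    hsv=cv2.cvtColor(cv2.GaussianBlur(s['frame'],(3,3),0),cv2.COLOR_BGR2HSV)
    out=[]
    for g in guess:
        u,v=proj(s,[g[0],g[1],z]); 
        R=np.linalg.norm(proj(s,[g[0]+25,g[1],z])-[u,v]) 
        V=hsv[...,2].astype(float); m=((hsv[...,1]<70)&(V<95)).astype(np.uint8)
        cs,_=cv2.findContours(m,cv2.RETR_EXTERNAL,cv2.CHAIN_APPROX_NONE); b=None
        for c in cs:
            a=cv2.contourArea(c)
            if not .25*np.pi*R*R<a<1.0*np.pi*R*R: continue
            h=cv2.contourArea(cv2.convexHull(c)); e=cv2.fitEllipse(c)
            d=np.hypot(e[0][0]-u,e[0][1]-v)
            if a/h>.85 and d<rad*R/25 and (b is None or d<b[0]): b=(d,e)
        out.append(None if b is None else (np.round(b[1][0],1),np.round(b[1][1],1),onz(s,*b[1][0],z)[:2].round(1)))
    return out
E
python3 - <<'E'
from h import *
import pickle
s=pickle.load(open('s2.pkl','rb'));A=pickle.load(open('s0.pkl','rb'))['scene']
G=[(364,269),(459,272),(459,177)]
w=tins(s,G);a=tins(A,G)
for i in range(3):
    print(w[i],a[i])
    if w[i] and a[i]: print(tri(s,w[i][0],A,a[i][0]))
for q in((408,160),(487,160)): print('rim out',onz(s,*q,38).round(1))
E
```

```text
(array([190. ,  64.3]), array([39.5, 43.3]), array([365.6, 270.2])) None
(array([289. ,  51.3]), array([40.1, 43.9]), array([458.9, 274.3])) None
(array([291.2, 152.1]), array([35.6, 36.7]), array([456.8, 179.4])) (array([316.4, 182.4]), array([ 8.8, 11.1]), array([454.6, 179.9]))
(array([456.23442752, 179.35205876,  57.84131459]), np.float64(1.1006144860445124))
rim out [584.8 157.5  38. ]
rim out [670.5 150.8  38. ]
```

servo_tool --plan '[[[0.015,0.006,-0.04,0,0.064],[0.015,0.006,-0.04,0,0.064],[0.0085,0.002,-0.045,0,0.064],[0,0,-0.03,0,0.064],[0,0,-0.025,0,0.064],[0,0,-0.02,0,0.064],[0,0,0,0,0.064],[0,0,0,0,0.03],[0,0,0,0,0.03],[0,0,0,0,0.03]]]' --force 45

```text
time: 7.25
tool_pos: [457.6, 179.6, 97.3]
tcp_rot: [179.9, -0.0, 85.4]
ft_force: [-0.0, 0.2, -1.1]
finger_gap: 49.0
grip_force: 46.6
```

servo_tool --plan '[[[0,0,0.04,0,0.03],[0,0,0.04,0,0.03],[0.02,-0.02,0,0,0.03],[0.025,-0.03,0,0,0.03],[0.025,-0.03,0,0,0.03],[0.025,-0.03,0,0,0.03],[0.025,-0.03,0,0,0.03],[0.025,-0.03,0,0,0.03],[0.018,-0.015,0,0,0.03],[0,0,0,0,0.03]]]'

```text
time: 8.25
tool_pos: [621.8, -8.4, 177.0]
tcp_rot: [179.8, 0.0, 85.3]
ft_force: [-0.9, 0.4, -1.6]
finger_gap: 48.5
grip_force: 47.6
```

```bash
python3 - <<'E'
from h import *
import pickle
s=snap('wrist','g.png');pickle.dump(s,open('s3.pkl','wb'));st=sense();print(st['time'],st['tool_pos'].round(1),np.round(st['tcp_rot'],1),st['finger_gap'])
E
```

```text
8.3 [620.6  -6.9 176.6] [179.9  -0.   85.3] 49.022820505811
```

View pics/g.png

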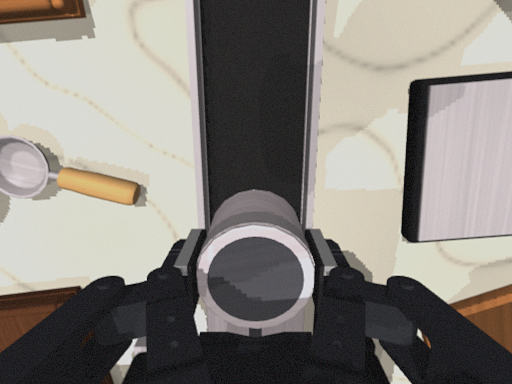

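The wrist view shows the held tin, its top at (257,280), centred over the carriage. The carriage's dark floor runs between x≈203 and 307.

```bash
python3 - <<'E'
from h import *
import pickle
s=pickle.load(open('s3.pkl','rb'));g=cv2.cvtColor(s['frame'],cv2.COLOR_BGR2GRAY)
print(g[100,180:210].tolist(),g[100,298:330].tolist())
for v in(40,80,120,160):
    x=np.arange(256); l=np.where(g[v,:256]>60)[0].max()+1; r_=256+np.where(g[v,256:]>60)[0].min()
    print(v,l,r_,'floor z19',onz(s,l,v,19)[:2].round(1),onz(s,r_,v,19)[:2].round(1),'rim z38 mid',((onz(s,l,v,38)+onz(s,r_,v,38))/2)[:2].round(1),'w',np.linalg.norm(onz(s,l,v,38)-onz(s,r_,v,38)).round(1))
for v in(60,150): print('line pred',onz(s,256,v,38).round(1))
print(tins(s,[(621,-7)],z=136))
E
```

```text
[216, 216, 216, 218, 215, 216, 216, 218, 213, 215, 212, 200, 198, 199, 199, 202, 200, 192, 130, 67, 69, 70, 84, 97, 58, 23, 29, 31, 24, 36] [31, 39, 37, 36, 29, 34, 35, 67, 135, 146, 72, 72, 72, 86, 140, 183, 176, 178, 176, 175, 175, 162, 159, 205, 205, 204, 200, 203, 199, 205, 203, 202]
40 202 308 floor z19 [595.9 102.4] [667.3  96.5] rim z38 mid [631.3  96.5] w 65.7
80 204 306 floor z19 [593.9  76.9] [665.1  71. ] rim z38 mid [629.4  73.2] w 65.4
120 205 304 floor z19 [591.   49.6] [662.6  43.6] rim z38 mid [626.9  48.1] w 65.9
160 207 303 floor z19 [588.7  20.2] [660.8  14.1] rim z38 mid [625.   21.1] w 66.3
line pred [631.  85.  38.]
line pred [626.3  28.   38. ]
[None]
```

servo_tool --plan '[[[0.0015,0.001,-0.03,0,0.03],[0,0,-0.02,0,0.03],[0,0,-0.012,0,0.03],[0,0,-0.006,0,0.03],[0,0,0,0,0.03]]]'

```text
time: 8.8
tool_pos: [621.0, -4.1, 108.5]
tcp_rot: [-180.0, -0.0, 85.5]
ft_force: [0.4, -0.1, -1.7]
finger_gap: 48.9
grip_force: 47.6
```

servo_tool --plan '[[[0,0,-0.001,0,0.03],[0,0,0,0,0.064],[0,0,0,0,0.064],[0,0,0.03,0,0.064],[0,0,0.045,0,0.064],[-0.02,0.015,0.04,0,0.064],[-0.035,0.03,0.01,0,0.064],[-0.035,0.03,0.01,0,0.064],[-0.035,0.03,0.01,0,0.064],[-0.035,0.03,0.01,0,0.064]]]'

```text
time: 9.8
tool_pos: [459.9, 131.1, 262.8]
tcp_rot: [179.9, -0.0, 85.4]
ft_force: [0.6, 1.3, 0.5]
finger_gap: 63.8
grip_force: 0.0
```

servo_tool --plan '[[[-0.035,0.03,0,0,0.064],[-0.01,0.01,0,0,0.064],[0,0,0,0,0.064],[0,0,0,0,0.064]]]'

```text
time: 10.2
tool_pos: [416.7, 170.2, 262.3]
tcp_rot: [179.9, 0.0, 85.5]
ft_force: [0.1, -0.1, -0.6]
finger_gap: 63.8
grip_force: 0.0
```

```bash
cat > look.py <<'E'
from h import *
import sys,pickle
G=[(366,270),(459,274),(457,179)]
s=snap('wrist');pickle.dump(s,open('w.pkl','wb'));st=sense();print(st['time'],st['tool_pos'].round(1),np.round(st['tcp_rot'][2],1),st['finger_gap'])
cv2.imwrite('pics/'+sys.argv[1],s['frame'])
for t in tins(s,G,56.5): print(t)
E
python3 look.py h1.png
```

```text
10.25 [417.  169.8 262.1] 85.4 63.98752442700717
(array([184.1,  66.4]), array([44.2, 48.9]), array([365.8, 270.1]))
(array([295. ,  51.5]), array([45.4, 49.7]), array([458.8, 274.2]))
None
```

servo_tool --plan '[[[0.014,0.035,-0.025,0,0.064],[0.014,0.035,-0.025,0,0.064],[0.014,0.034,-0.025,0,0.064],[0,0,-0.04,0,0.064],[0,0,-0.03,0,0.064],[0,0,-0.02,0,0.064],[0,0,0,0,0.064],[0,0,0,0,0.03],[0,0,0,0,0.03],[0,0,0,0,0.03]]]'

```text
time: 11.25
tool_pos: [459.4, 274.5, 98.5]
tcp_rot: [179.9, -0.1, 85.4]
ft_force: [-0.1, -0.4, -1.0]
finger_gap: 48.9
grip_force: 46.6
```

servo_tool --plan '[[[0,0,0.04,0,0.03],[0,0,0.04,0,0.03],[0.018,-0.023,0,0,0.03],[0.023,-0.03,0,0,0.03],[0.023,-0.03,0,0,0.03],[0.023,-0.03,0,0,0.03],[0.023,-0.03,0,0,0.03],[0.023,-0.03,0,0,0.03],[0.023,-0.03,0,0,0.03],[0.0125,-0.0155,0,0,0.03]]]'

```text
time: 12.25
tool_pos: [628.6, 53.0, 178.3]
tcp_rot: [179.8, 0.0, 85.3]
ft_force: [-0.6, 0.6, -1.6]
finger_gap: 48.9
grip_force: 47.6
```

servo_tool --plan '[[[0,0,-0.025,0,0.03],[0,0,-0.025,0,0.03],[0,0,-0.01,0,0.03],[0,0,-0.006,0,0.03],[0,0,0,0,0.03]]]'

```text
time: 12.75
tool_pos: [626.6, 56.0, 111.0]
tcp_rot: [-180.0, 0.0, 85.4]
ft_force: [0.3, -0.3, -1.9]
finger_gap: 49.0
grip_force: 47.6
```

servo_tool --plan '[[[0,0,-0.0018,0,0.03],[0,0,0,0,0.064],[0,0,0,0,0.064],[0,0,0.03,0,0.064],[0,0,0.045,0,0.064],[-0.02,0.011,0.035,0,0.064],[-0.038,0.02,0.015,0,0.064],[-0.038,0.02,0.015,0,0.064],[-0.038,0.02,0.01,0,0.064],[-0.038,0.02,0,0,0.064]]]'

```text
time: 13.75
tool_pos: [454.3, 147.6, 261.9]
tcp_rot: [179.7, -0.1, 85.4]
ft_force: [0.4, 0.1, 1.1]
finger_gap: 64.2
grip_force: 0.0
```

servo_tool --plan '[[[-0.038,0.02,0,0,0.064],[0,0,0,0,0.064],[0,0,0,0,0.064]]]'

```text
time: 14.05
tool_pos: [416.6, 167.3, 260.2]
tcp_rot: [179.9, -0.0, 85.5]
ft_force: [-0.0, -1.1, -0.1]
finger_gap: 64.0
grip_force: 0.0
```

```bash
python3 look.py h2.png
```

```text
14.1 [417.2 166.9 260.1] 85.5 64.11061545817549
(array([183.2,  62.6]), array([45. , 49.7]), array([365.9, 270.1]))
None
None
```

servo_tool --plan '[[[-0.017,0.034,-0.022,0,0.058],[-0.017,0.035,-0.025,0,0.058],[-0.0175,0.034,-0.025,0,0.058],[0,0,-0.04,0,0.058],[0,0,-0.03,0,0.058],[0,0,-0.02,0,0.058],[0,0,0,0,0.058],[0,0,0,0,0.03],[0,0,0,0,0.03],[0,0,0,0,0.03]]]'

```text
time: 15.1
tool_pos: [366.4, 270.2, 98.6]
tcp_rot: [179.9, -0.1, 85.4]
ft_force: [-0.0, 0.2, -1.7]
finger_gap: 48.7
grip_force: 46.6
```

servo_tool --plan '[[[0,0,0.04,0,0.03],[0,0,0.04,0,0.03],[0.022,-0.018,0,0,0.03],[0.035,-0.025,0,0,0.03],[0.035,-0.025,0,0,0.03],[0.035,-0.025,0,0,0.03],[0.035,-0.025,0,0,0.03],[0.035,-0.0185,0,0,0.03],[0.035,-0.0085,0,0,0.03],[0.035,-0.0075,0,0,0.03]]]'

```text
time: 16.1
tool_pos: [634.1, 116.0, 178.2]
tcp_rot: [179.9, -0.0, 85.3]
ft_force: [0.7, 0.8, -1.1]
finger_gap: 48.8
grip_force: 47.6
```

servo_tool --plan '[[[0,0,0,0,0.03],[0,0,0,0,0.03]]]'

```text
time: 16.3
tool_pos: [632.8, 116.9, 177.3]
tcp_rot: [180.0, -0.0, 85.4]
ft_force: [-0.3, 1.1, -1.4]
finger_gap: 48.9
grip_force: 47.7
```

```bash
python3 look.py i.png
```

```text
16.35 [632.1 117.3 177.4] 85.4 48.93151093513626
None
None
None
```

View pics/i.png

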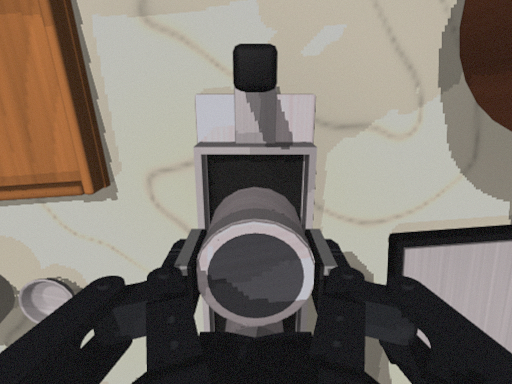

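The held tin is at (257,275). The carriage's end rim is at v≈144–153, and the handle top is at (256,62).

```bash
python3 - <<'E'
from h import *
import pickle
s=pickle.load(open('w.pkl','rb'))
print('outer rim',onz(s,195,145,38).round(1),onz(s,316,144,38).round(1),'inner',onz(s,255,153,38).round(1),'handle top',onz(s,256,54,117).round(1),onz(s,256,62,117).round(1))
E
```

```text
outer rim [595.6 160.1  38. ] [677.8 154.1  38. ] inner [635.9 151.3  38. ] handle top [640.7 204.8 117. ] [640.5 201.9 117. ]
```

servo_tool --plan '[[[0.0,0,-0.025,0,0.03],[0,0,-0.025,0,0.03],[0,0,-0.01,0,0.03],[0,0,-0.006,0,0.03],[0,0,-0.0018,0,0.03],[0,0,0,0,0.03]]]'

```text
time: 16.95
tool_pos: [632.6, 117.5, 110.4]
tcp_rot: [179.9, -0.0, 85.4]
ft_force: [-0.5, -0.9, -2.3]
finger_gap: 48.8
grip_force: 47.7
```

servo_tool --plan '[[[0,0,0,0,0.064],[0,0,0,0,0.064],[0,0,0,0,0.064],[0,0,0.035,0,0.064],[0,0,0.045,0,0.064],[0,0,0.045,0,0.06],[0.0025,0.028,0.0,0,0.05],[0.0025,0.028,0,0,0.05],[0.0023,0.0275,0,0,0.05],[0,0,0,0,0.05]]]'

```text
time: 17.95
tool_pos: [639.3, 204.1, 234.8]
tcp_rot: [180.0, -0.1, 85.6]
ft_force: [0.2, 0.2, 0.4]
finger_gap: 50.2
grip_force: 0.0
```

```bash
python3 look.py j.png; python3 - <<'E'
from h import *
a=snap('side')['frame'];b=snap('scene')['frame']
cv2.imwrite('pics/k.png',np.hstack([cv2.resize(a[150:280,240:400],(400,325)),cv2.resize(b[200:320,170:370],(400,325),)]))
E
```

```text
18.0 [639.4 202.5 234.5] 85.6 50.145502938780574
None
None
None
```

View pics/k.png

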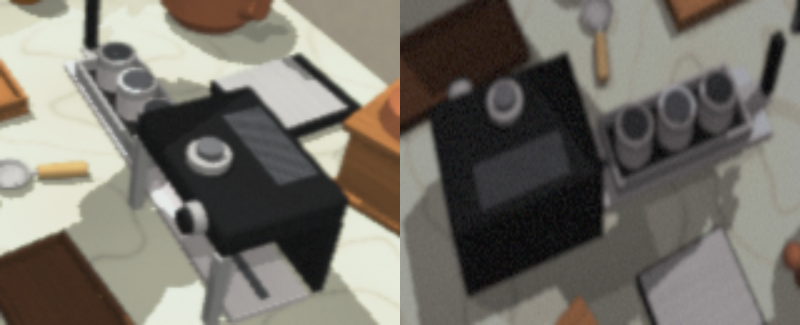

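All three tins stand upright in the carriage (right half: (632,135), (675,115) and (718,95)). The grey button with its pale ring is on the hood at left-half (208,152).

servo_tool --plan '[[[0.0005,-0.001,-0.03,0,0.05],[0,0,-0.025,0,0.05],[0,0,-0.0215,0,0.05],[0,0,0,0,0.05],[0,0,0,0,0.0],[0,0,0,0,0.0],[0,0,0,0,0.0],[0,0,0,0,0.0]]]' --force 60

```text
time: 18.9
tool_pos: [639.6, 199.7, 160.1]
tcp_rot: [-180.0, 0.0, 85.4]
ft_force: [-10.8, -2.2, 7.2]
finger_gap: 16.8
grip_force: 60.4
```

servo_tool --plan '[[[-0.0004,-0.005,0,0,0],[-0.0008,-0.01,0,0,0],[-0.0012,-0.015,0,0,0],[-0.0016,-0.02,0,0,0],[-0.0016,-0.02,0,0,0],[-0.0016,-0.02,0,0,0],[-0.0016,-0.02,0,0,0],[-0.0016,-0.02,0,0,0],[-0.0016,-0.02,0,0,0],[-0.0016,-0.02,0,0,0]]]'

```text
time: 19.9
tool_pos: [625.6, 30.1, 160.1]
tcp_rot: [-179.9, -0.1, 85.5]
ft_force: [-11.2, 4.4, 7.9]
finger_gap: 17.1
grip_force: 60.7
```

servo_tool --plan '[[[-0.0012,-0.015,0,0,0],[-0.0008,-0.01,0,0,0],[-0.0006,-0.008,0,0,0],[-0.0004,-0.005,0,0,0],[-0.0004,-0.005,0,0,0],[0,0,0,0,0]]]'

```text
time: 20.5
tool_pos: [622.1, -13.7, 160.1]
tcp_rot: [-179.9, 0.0, 85.4]
ft_force: [-14.0, -0.4, 11.2]
finger_gap: 17.0
grip_force: 60.9
```

servo_tool --plan '[[[-0.0006,-0.003,0,0,0],[-0.0006,-0.003,0,0,0],[-0.0003,-0.003,0,0,0],[0,-0.002,0,0,0],[0,0,0,0,0]]]'

```text
time: 21.0
tool_pos: [621.4, -20.1, 160.1]
tcp_rot: [-180.0, -0.4, 85.5]
ft_force: [-8.7, 20.3, 8.9]
finger_gap: 16.8
grip_force: 60.6
```

servo_tool --plan '[[[0,0,0,0,0.05],[0,0,0,0,0.05],[0,0,0,0,0.05],[0,0,0.045,0,0.05],[0,0,0.045,0,0.05],[0,0,0.045,0,0.0],[-0.011,-0.04,0,0,0.0],[-0.011,-0.045,0,0,0.0],[-0.011,-0.045,0,0,0.0],[-0.011,-0.045,0,0,0.0]]]'

```text
time: 22.0
tool_pos: [577.0, -201.2, 293.6]
tcp_rot: [179.9, 0.0, 85.4]
ft_force: [1.1, -0.9, 0.7]
finger_gap: -0.3
grip_force: 0.0
```

servo_tool --plan '[[[0,0,0,0,0],[0,0,0,0,0]]]'

```text
time: 22.2
tool_pos: [577.1, -200.8, 293.1]
tcp_rot: [180.0, 0.0, 85.2]
ft_force: [0.2, -0.5, 0.1]
finger_gap: 0.1
grip_force: 0.0
```

```bash
python3 look.py l.png
```

```text
22.25 [ 577.5 -199.6  293.1] 85.3 -0.12474343929396885
None
None
None
```

View pics/l.png

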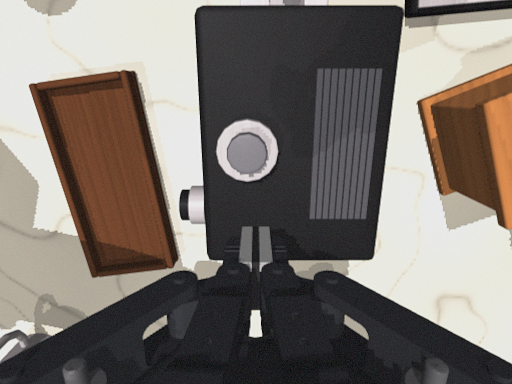

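The grey button is at about (247,153) on the hood. The tray is at the left with corners (31,85), (134,72), (175,265) and (93,276).

```bash
python3 - <<'E'
from h import *
import pickle
s=pickle.load(open('w.pkl','rb'));S=pickle.load(open('s0.pkl','rb'));k=1/1.5625
for z in(146,150,154): print(z,onz(s,247,153,z).round(1))
print(tri(s,(247,153),S['scene'],np.array((347,370))*k),tri(s,(247,153),S['side'],np.array((506,328))*k))
c=np.array([onz(s,*q,26) for q in((31,85),(134,72),(175,265),(93,276))]);print('tray corners',c.round(1).tolist(),c.mean(0).round(1))
for a,b in((0,1),(1,2),(2,3),(3,0)):
    d=c[b]-c[a];print(np.linalg.norm(d).round(1),np.degrees(np.arctan2(d[1],d[0])).round(1))
for z in(22,26,30):
    pass
A=S['side']
for q,p in zip(((31,85),(134,72),(175,265),(93,276)),((362,406),(414,380),(491,487),(435,516))): print(tri(s,q,A,np.array(p)*k)[0].round(1))
E
```

```text
146 [ 574.6 -167.4  146. ]
150 [ 574.8 -166.6  150. ]
154 [ 575.  -165.9  154. ]
(array([ 575.05359936, -165.82557262,  152.99778847]), np.float64(0.5589423566193955)) (array([ 574.78286203, -165.79507342,  153.83183178]), np.float64(0.4222569660120423))
tray corners [[352.1, -99.2, 26.0], [461.4, -95.6, 26.0], [467.7, -321.8, 26.0], [362.7, -328.6, 26.0]] [ 411.  -211.3   26. ]
109.4 1.9
226.3 -88.4
105.2 -176.3
229.7 92.7
[ 344.7 -100.2   11.9]
[453.8 -91.8  12. ]
[ 461.8 -328.8   12.2]
[ 359.7 -334.5   18.5]
```

servo_tool --plan '[[[-0.0023,0.034,0,0,0],[0,0,-0.03,0,0],[0,0,-0.022,0,0],[0,0,-0.006,0,0],[0,0,0,0,0]]]'

```text
time: 22.75
tool_pos: [575.0, -163.7, 234.1]
tcp_rot: [-179.9, -0.1, 85.5]
ft_force: [-0.7, 0.4, 1.6]
finger_gap: -0.1
grip_force: 0.6
```

servo_tool --plan '[[[0,0,-0.004,0,0],[0,0,-0.004,0,0],[0,0,-0.003,0,0],[0,0,0,0,0]]]'

```text
time: 23.15
tool_pos: [576.4, -165.2, 228.3]
tcp_rot: [179.8, 0.0, 85.4]
ft_force: [-8.5, 6.2, 22.4]
finger_gap: -0.2
grip_force: 11.0
```

```bash
python3 - <<'E'
from h import *
a=snap('side')['frame'];b=snap('scene')['frame']
cv2.imwrite('pics/m.png',np.hstack([cv2.resize(a[165:245,280:380],(400,320),interpolation=2),cv2.resize(b[190:270,170:270],(400,320),interpolation=2)]))
st=sense();print(st['tool_pos'],st['ft_force'],st['finger_gap'])
E
```

```text
[ 576.37168881 -165.19833688  228.30277819] [-8.88637517  6.36585826 22.6740427 ] 0.20830555567571826
```

View pics/m.png

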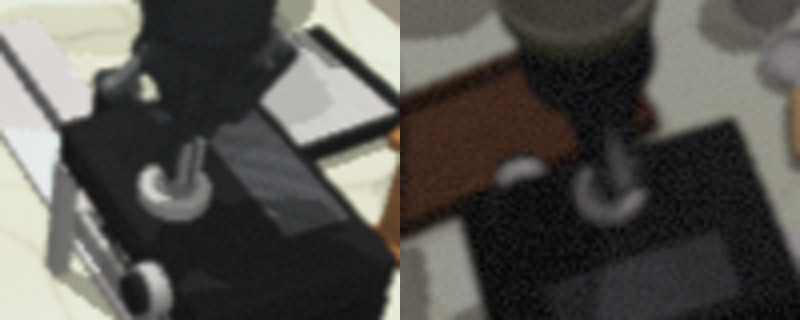

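The fingertips appear at left-half (190,185) against the ring centre at about (174,190), so they look off-centre. I'll check the numbers.

```bash
python3 - <<'E'
from h import *
import pickle
a=snap('side');b=snap('scene');w=pickle.load(open('w.pkl','rb'));S=pickle.load(open('s0.pkl','rb'))
for n,s,o in(('side',a,(280,165)),('scene',b,(170,190))):
    for z in(146,155): print(n,z,((proj(s,[576.4,-165.2,z])-o)*4).round())
# grey button and ring ellipses
for n,s,box in(('wrist',w,(205,110,290,195)),('side',S['side'],(300,190,345,230)),('scene',S['scene'],(205,220,240,255))):
    x0,y0,x1,y1=box;g=cv2.GaussianBlur(cv2.cvtColor(s['frame'],cv2.COLOR_BGR2GRAY),(3,3),0)[y0:y1,x0:x1]
    m=cv2.threshold(g,0,255,cv2.THRESH_OTSU)[1]
    cs=sorted(cv2.findContours(m,cv2.RETR_EXTERNAL,cv2.CHAIN_APPROX_NONE)[0],key=cv2.contourArea)
    e=cv2.fitEllipse(cs[-1]);u=np.add(e[0],(x0,y0));print(n,u.round(1),np.round(e[1],1),[onz(s,*u,z).round(1)[:2].tolist() for z in(141,146,152)])
E
```

```text
side 146 [176. 188.]
side 155 [178. 177.]
scene 146 [211. 194.]
scene 155 [209. 187.]
wrist [246.6 150. ] [60.9 61.2] [[574.3, -166.1], [574.5, -165.2], [574.8, -164.2]]
side [323.2 211.9] [13.8 17.9] [[578.3, -160.1], [574.7, -164.3], [570.5, -169.4]]
scene [222.  236.8] [16.  18.4] [[568.0, -164.1], [571.0, -164.8], [574.7, -165.6]]
```

servo_tool --plan '[[[0,0,0.0045,0,0],[0,0,0,0,0],[0,0,0,0,0]]]'

```text
time: 23.65
tool_pos: [576.0, -165.5, 229.2]
tcp_rot: [179.8, 0.0, 85.4]
ft_force: [2.0, 0.0, 2.8]
finger_gap: -0.1
grip_force: 1.8
```

servo_tool --plan '[[[0,0,0.002,0,0],[0,0,0,0,0],[0,0,0,0,0]]]'

```text
time: 23.95
tool_pos: [575.3, -165.5, 230.3]
tcp_rot: [180.0, 0.0, 85.4]
ft_force: [2.9, -0.9, 2.9]
finger_gap: -0.2
grip_force: 1.5
```

servo_tool --plan '[[[0,0,0.003,0,0],[0,0,0,0,0],[0,0,0,0,0]]]'

```text
time: 24.25
tool_pos: [574.9, -165.3, 233.0]
tcp_rot: [-179.9, 0.0, 85.4]
ft_force: [0.1, -0.6, 1.7]
finger_gap: 0.2
grip_force: 0.9
```

servo_tool --plan '[[[0,0,0.003,0,0],[0,0,0,0,0],[0,0,0,0,0]]]'

```text
time: 24.55
tool_pos: [575.0, -165.0, 236.0]
tcp_rot: [-180.0, -0.0, 85.4]
ft_force: [0.4, -0.4, -1.2]
finger_gap: -0.2
grip_force: 0.0
```

The force plateaued at about 3 N from z=229 to 233 and was bottomed at 22 N at 228.3, so the button was fully pressed. Next I'll draw the carriage out.

servo_tool --plan '[[[0,0,0.035,0,0],[0.012,0.036,0,0,0.03],[0.012,0.036,0,0,0.05],[0.012,0.036,0,0,0.05],[0.0095,0.0365,0,0,0.05],[0,0,0,0,0.05],[0,0,-0.045,0,0.05],[0,0,-0.035,0,0.05],[0,0,-0.03,0,0.05],[0,0,0,0,0.05]]]'

```text
time: 25.55
tool_pos: [616.9, -20.8, 155.3]
tcp_rot: [-179.4, -0.0, 85.4]
ft_force: [-1.3, -0.7, -0.4]
finger_gap: 49.8
grip_force: 0.0
```

servo_tool --plan '[[[0,0,0,0,0],[0,0,0,0,0],[0,0,0,0,0],[0,0,0,0,0]]]'

```text
time: 25.95
tool_pos: [621.2, -21.0, 164.2]
tcp_rot: [179.9, 0.0, 85.4]
ft_force: [-6.8, 0.0, 5.2]
finger_gap: 16.7
grip_force: 60.0
```

servo_tool --plan '[[[0.0004,0.005,0,0,0],[0.0008,0.01,0,0,0],[0.0012,0.015,0,0,0],[0.0016,0.02,0,0,0],[0.0016,0.02,0,0,0],[0.0016,0.02,0,0,0],[0.0016,0.02,0,0,0],[0.0016,0.02,0,0,0],[0.0016,0.02,0,0,0],[0.0016,0.02,0,0,0]]]'

```text
time: 26.95
tool_pos: [635.2, 149.6, 164.2]
tcp_rot: [179.8, 0.0, 85.4]
ft_force: [-3.3, -3.4, 2.1]
finger_gap: 16.5
grip_force: 59.7
```

servo_tool --plan '[[[0.0012,0.015,0,0,0],[0.0008,0.01,0,0,0],[0.0006,0.008,0,0,0],[0.0004,0.005,0,0,0],[0.0004,0.005,0,0,0],[0,0,0,0,0]]]'

```text
time: 27.55
tool_pos: [638.8, 193.5, 164.2]
tcp_rot: [179.8, -0.1, 85.4]
ft_force: [-3.0, 3.1, 6.5]
finger_gap: 17.1
grip_force: 60.2
```

servo_tool --plan '[[[0.0003,0.004,0,0,0],[0.0002,0.003,0,0,0],[0.0002,0.003,0,0,0],[0.0001,0.002,0,0,0],[0,0,0,0,0]]]'

```text
time: 28.05
tool_pos: [639.4, 198.9, 164.1]
tcp_rot: [179.9, 0.5, 85.3]
ft_force: [-10.9, -27.5, 14.0]
finger_gap: 16.8
grip_force: 61.3
```

servo_tool --plan '[[[0,0,0,0,0.05],[0,0,0,0,0.05],[0,0,0,0,0.064],[0,0,0.045,0,0.064],[0,0,0.045,0,0.064],[-0.003,-0.04,0.02,0,0.064],[-0.004,-0.046,0.01,0,0.064],[-0.004,-0.046,0,0,0.064],[-0.003,-0.046,0,0,0.064],[0,0,0,0,0.064]]]'

```text
time: 29.05
tool_pos: [624.5, 21.4, 282.0]
tcp_rot: [179.9, 0.1, 85.2]
ft_force: [0.2, 0.7, -0.0]
finger_gap: 63.9
grip_force: 0.0
```

servo_tool --plan '[[[0,0,0,0,0.064],[0,0,0,0,0.064]]]'

```text
time: 29.25
tool_pos: [624.6, 27.4, 281.4]
tcp_rot: [180.0, -0.0, 85.5]
ft_force: [0.8, 0.3, 0.2]
finger_gap: 63.9
grip_force: 0.0
```

```bash
cat > look2.py <<'E'
from h import *
import sys,pickle
G=[(633,117),(627,56),(621,-6)]
s=snap('wrist');pickle.dump(s,open('w.pkl','wb'));st=sense();print(st['time'],st['tool_pos'].round(1),np.round(st['tcp_rot'][2],1),st['finger_gap'])
cv2.imwrite('pics/'+sys.argv[1],s['frame'])
for t in tins(s,G,67): print(t)
E
python3 look2.py n.png
```

```text
29.3 [624.6  27.8 281.3] 85.5 63.71624271811952
None
(array([255. , 205.6]), array([35.1, 37.2]), array([622.4,  -4.2]))
(array([255. , 205.6]), array([35.1, 37.2]), array([622.4,  -4.2]))
```

View pics/n.png

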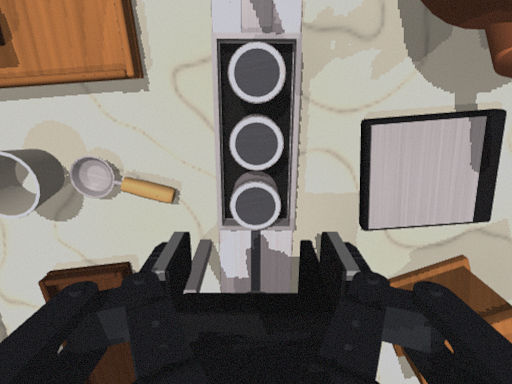

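The three tins stand in the drawn-out carriage at (257,72), (256,143) and (255,205).

```bash
sed -i 's/V<95/V<VT/; s/z=56,rad=60):/z=56,rad=60,VT=95):/' h.py; sed -i 's/tins(s,G,67)/tins(s,G,67,40,115)/' look2.py; python3 - <<'E'
from h import *
import pickle
s=pickle.load(open('w.pkl','rb'))
for q in((257,72),(256,143),(255,205)): print(onz(s,*q,67).round(1))
for V in (105,115,125): print(V,[t and t[2] for t in tins(s,[(633,117),(627,56),(621,-6)],67,40,V)])
E
```

```text
[634.1 118.8  67. ]
[628.3  57.3  67. ]
[622.5  -3.5  67. ]
105 [None, None, array([622.4,  -4.2])]
115 [None, None, array([622.5,  -4.2])]
125 [None, None, array([622.4,  -4.3])]
```

servo_tool --plan '[[[-0.002,-0.032,-0.03,0,0.064],[0,0,-0.045,0,0.064],[0,0,-0.04,0,0.064],[0,0,-0.03,0,0.064],[0,0,-0.018,0,0.064],[0,0,-0.009,0,0.064],[0,0,0,0,0.064],[0,0,0,0,0.03],[0,0,0,0,0.03],[0,0,0,0,0.03]]]' --force 45

```text
time: 30.3
tool_pos: [623.5, -5.6, 110.9]
tcp_rot: [179.8, -0.0, 85.4]
ft_force: [-0.7, 1.2, 3.5]
finger_gap: 48.8
grip_force: 47.0
```

servo_tool --plan '[[[0,0,0.04,0,0.03],[0,0,0.04,0,0.03],[-0.03,0,0,0,0.03],[-0.045,0,0,0,0.03],[-0.045,0,0,0,0.03],[-0.025,-0.03,0,0,0.03],[-0.025,-0.04,0,0,0.03],[-0.02,-0.04,0,0,0.03],[-0.02,-0.04,0,0,0.03],[0,-0.045,0,0,0.03]]]'

```text
time: 31.3
tool_pos: [410.5, -201.6, 189.8]
tcp_rot: [180.0, 0.0, 85.4]
ft_force: [0.7, 0.0, -2.1]
finger_gap: 48.8
grip_force: 47.5
```

servo_tool --plan '[[[0,-0.045,0,0,0.03],[0,-0.028,-0.02,0,0.03],[0,0,-0.03,0,0.03],[0,0,0,0,0.03]]]'

```text
time: 31.7
tool_pos: [410.1, -273.0, 135.8]
tcp_rot: [-179.7, -0.2, 85.3]
ft_force: [-0.9, 0.9, -2.5]
finger_gap: 48.7
grip_force: 47.5
```

```bash
python3 look2.py o.png
```

```text
31.75 [ 411.  -273.   137.7] 85.4 48.34294840198379
None
None
None
```

View pics/o.png

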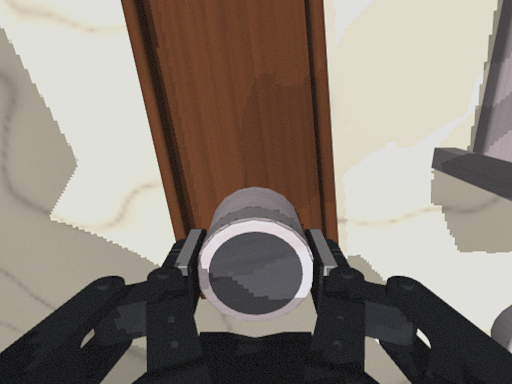

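The held tin is at (257,272) over the tray. The tray walls run along the left from (125,5) to (185,235) and along the right from (322,0) to (337,235).

```bash
python3 - <<'E'
from h import *
import pickle
s=pickle.load(open('w.pkl','rb'))
for v,l,r_ in((20,127,324),(110,150,331),(200,175,336)):
    a,b=onz(s,l,v,26),onz(s,r_,v,26);print(a.round(1),b.round(1),((a+b)/2).round(1),np.linalg.norm(a-b).round(1))
E
```

```text
[ 352.  -156.8   26. ] [ 455.2 -165.5   26. ] [ 403.6 -161.1   26. ] 103.5
[ 355.8 -203.3   26. ] [ 458.2 -211.7   26. ] [ 407.  -207.5   26. ] 102.7
[ 361.5 -258.    26. ] [ 460.6 -266.    26. ] [ 411.1 -262.    26. ] 99.4
```

servo_tool --plan '[[[0.0005,0,-0.018,0,0.03],[0,0,-0.012,0,0.03],[0,0,-0.0065,0,0.03],[0,0,0,0,0.03],[0,0,0,0,0.03]]]'

```text
time: 32.25
tool_pos: [413.3, -273.7, 103.4]
tcp_rot: [180.0, 0.0, 85.4]
ft_force: [-0.5, 0.3, -1.3]
finger_gap: 48.3
grip_force: 47.5
```

servo_tool --plan '[[[0,0,-0.0025,0,0.03],[0,0,0,0,0.03]]]'

```text
time: 32.45
tool_pos: [413.2, -273.8, 100.6]
tcp_rot: [180.0, 0.0, 85.4]
ft_force: [-0.4, 0.2, -1.5]
finger_gap: 48.7
grip_force: 47.5
```

servo_tool --plan '[[[0,0,-0.0005,0,0.064],[0,0,0,0,0.064],[0,0,0.03,0,0.064],[0,0,0.045,0,0.064],[0,0.02,0.035,0,0.064],[0,0.045,0,0,0.064],[0,0.045,0,0,0.064],[0,0.045,0,0,0.064],[0.01,0.045,0,0,0.064],[0.015,0.045,0,0,0.064]]]'

```text
time: 33.45
tool_pos: [437.8, -27.1, 210.4]
tcp_rot: [179.9, 0.0, 85.4]
ft_force: [2.1, -0.5, 0.4]
finger_gap: 63.9
grip_force: 0.0
```

servo_tool --plan '[[[0.04,0.025,0,0,0.064],[0.04,0.025,0,0,0.064],[0.045,0.02,0,0,0.064],[0.045,0.008,0,0,0.064],[0.02,0.006,0,0,0.064],[0,0,0,0,0.064]]]'

```text
time: 34.05
tool_pos: [630.1, 56.2, 209.3]
tcp_rot: [180.0, -0.0, 85.5]
ft_force: [-1.2, -0.5, 1.1]
finger_gap: 64.2
grip_force: 0.0
```

```bash
python3 look2.py p.png
```

```text
34.1 [628.7  55.7 209.3] 85.5 64.07746271730109
None
None
None
```

```bash
cat >> h.py <<'E'
def hough(s,guess,z,tol=30):
    g=cv2.medianBlur(cv2.cvtColor(s['frame'],cv2.COLOR_BGR2GRAY),3)
    for p in guess:
        c=proj(s,[p[0],p[1],z]);R=np.linalg.norm(proj(s,[p[0]+25,p[1],z])-c)
        h=cv2.HoughCircles(g,cv2.HOUGH_GRADIENT,1,15,param1=100,param2=14,minRadius=int(R*.75),maxRadius=int(R*1.12)+1)
        h=np.zeros((0,3)) if h is None else h[0]
        d=np.hypot(h[:,0]-c[0],h[:,1]-c[1]);i=np.argsort(d)[:3]
        print('pred',c.round(),'R',R.round(1),[(h[j].round(1).tolist(),onz(s,h[j][0],h[j][1],z)[:2].round(1).tolist()) for j in i if d[j]<tol*R/25])
E
python3 - <<'E'
from h import *
import pickle
s=pickle.load(open('w.pkl','rb'));hough(s,[(634,118.5),(628.3,57)],67)
E
```

```text
pred [253. 111.] R 37.4 [([251.5, 111.5, 29.899999618530273], [633.1, 118.3])]
pred [252. 198.] R 34.4 [([251.5, 197.5, 26.399999618530273], [628.0, 57.7]), ([253.5, 180.5, 27.100000381469727], [630.5, 70.3])]
```

servo_tool --plan '[[[0,0.0015,-0.04,0,0.064],[0,0,-0.03,0,0.064],[0,0,-0.02,0,0.064],[0,0,-0.009,0,0.064],[0,0,0,0,0.064],[0,0,0,0,0.03],[0,0,0,0,0.03],[0,0,0,0,0.03]]]'

```text
time: 34.9
tool_pos: [629.0, 56.7, 112.7]
tcp_rot: [179.8, -0.0, 85.4]
ft_force: [-0.7, -0.5, 4.4]
finger_gap: 48.8
grip_force: 47.3
```

servo_tool --plan '[[[0,0,0.04,0,0.03],[0,0,0.04,0,0.03],[-0.03,-0.01,0,0,0.03],[-0.045,-0.01,0,0,0.03],[-0.045,-0.01,0,0,0.03],[-0.035,-0.03,0,0,0.03],[-0.03,-0.035,0,0,0.03],[-0.02,-0.04,0,0,0.03],[-0.0165,-0.045,0,0,0.03],[0,-0.045,0,0,0.03]]]'

```text
time: 35.9
tool_pos: [404.8, -169.4, 191.4]
tcp_rot: [180.0, 0.0, 85.4]
ft_force: [1.7, -0.7, -2.7]
finger_gap: 48.9
grip_force: 47.7
```

servo_tool --plan '[[[0,-0.0427,0,0,0.03],[0,0,-0.04,0,0.03],[0,0,-0.03,0,0.03],[0,0,-0.012,0,0.03],[0,0,-0.007,0,0.03],[0,0,0,0,0.03],[0,0,0,0,0.03]]]'

```text
time: 36.6
tool_pos: [407.6, -211.2, 103.3]
tcp_rot: [179.9, 0.1, 85.5]
ft_force: [0.2, 0.2, -1.3]
finger_gap: 48.6
grip_force: 47.8
```

servo_tool --plan '[[[0,0,-0.0015,0,0.03],[0,0,0,0,0.064],[0,0,0,0,0.064],[0,0,0.03,0,0.064],[0,0,0.045,0,0.064],[0,0.02,0.033,0,0.064],[0,0.045,0,0,0.064],[0,0.045,0,0,0.064],[0.01,0.045,0,0,0.064],[0.02,0.045,0,0,0.064]]]'

```text
time: 37.6
tool_pos: [436.2, -9.3, 208.9]
tcp_rot: [179.9, 0.0, 85.4]
ft_force: [1.5, -1.4, 0.7]
finger_gap: 64.1
grip_force: 0.0
```

servo_tool --plan '[[[0.035,0.03,0,0,0.064],[0.035,0.03,0,0,0.064],[0.035,0.03,0,0,0.064],[0.035,0.025,0,0,0.064],[0.035,0.01,0,0,0.064],[0.021,0.005,0,0,0.064],[0,0,0,0,0.064],[0,0,0,0,0.064]]]'

```text
time: 38.4
tool_pos: [632.4, 119.2, 207.9]
tcp_rot: [-179.9, 0.0, 85.4]
ft_force: [-0.1, 0.1, -0.6]
finger_gap: 64.1
grip_force: 0.0
```

```bash
python3 look2.py q.png; python3 -c "
from h import *
import pickle
s=pickle.load(open('w.pkl','rb'));hough(s,[(634,118.5)],67)"
```

```text
38.45 [632. 119. 208.] 85.4 64.54302844006536
None
None
None
pred [257. 200.] R 34.6 [([257.5, 199.5, 26.100000381469727], [634.4, 119.2]), ([255.5, 181.5, 28.0], [634.1, 132.8])]
```

servo_tool --plan '[[[0.0017,0,-0.04,0,0.064],[0,0,-0.03,0,0.064],[0,0,-0.018,0,0.064],[0,0,-0.009,0,0.064],[0,0,0,0,0.064],[0,0,0,0,0.03],[0,0,0,0,0.03],[0,0,0,0,0.03]]]'

```text
time: 39.25
tool_pos: [635.4, 119.3, 113.3]
tcp_rot: [179.8, -0.0, 85.4]
ft_force: [0.1, 0.2, 4.7]
finger_gap: 48.8
grip_force: 47.2
```

servo_tool --plan '[[[0,0,0.04,0,0.03],[0,0,0.04,0,0.03],[-0.03,-0.015,0,0,0.03],[-0.045,-0.02,0,0,0.03],[-0.045,-0.02,0,0,0.03],[-0.035,-0.03,0,0,0.03],[-0.03,-0.035,0,0,0.03],[-0.025,-0.035,0,0,0.03],[-0.0225,-0.035,0,0,0.03],[0,0,0,0,0.03]]]'

```text
time: 40.25
tool_pos: [399.7, -74.1, 191.7]
tcp_rot: [180.0, 0.1, 85.2]
ft_force: [0.3, -0.3, -1.4]
finger_gap: 48.7
grip_force: 47.6
```

```bash
python3 - <<'E'
from h import *
st=sense();print(st['tool_pos'],st['finger_gap'])
for n in('side','scene'):
    s=snap(n,'r_%s.png'%n);hough(s,[(412,-273),(407.5,-211)],56,40)
a=cv2.imread('pics/r_side.png');b=cv2.imread('pics/r_scene.png')
cv2.imwrite('pics/r.png',np.hstack([cv2.resize(a[220:340,210:330],(400,400)),cv2.resize(b[170:260,140:240],(400,400))]))
E
```

```text
[399.74009261 -74.06514986 191.66088667] 48.71135396880691
pred [285. 290.] R 10.2 [([284.5, 290.5, 9.100000381469727], [409.4, -273.1])]
pred [271. 271.] R 9.7 [([271.5, 269.5, 8.199999809265137], [410.0, -206.8])]
pred [170. 223.] R 7.2 [([172.5, 231.5, 8.399999618530273], [441.8, -273.7])]
pred [190. 215.] R 7.1 [([189.5, 212.5, 7.400000095367432], [399.4, -210.0])]
```

servo_tool --plan '[[[0,-0.04,0,0,0.03],[0,-0.035,0,0,0.03],[0,0,-0.035,0,0.03],[0,0,-0.03,0,0.03],[0,0,-0.018,0,0.03],[0,0,-0.006,0,0.03],[0,0,0,0,0.03],[0,0,0,0,0.03]]]'

```text
time: 41.15
tool_pos: [402.8, -145.3, 102.9]
tcp_rot: [179.9, 0.0, 85.5]
ft_force: [-0.4, 0.2, -1.2]
finger_gap: 48.7
grip_force: 47.7
```

servo_tool --plan '[[[0,0,-0.0008,0,0.03],[0,0,0,0,0.064],[0,0,0,0,0.064],[0,0,0.03,0,0.064],[0,0,0.045,0,0.064],[0,0.02,0.045,0,0.064],[0.005,0.045,0.02,0,0.06],[0.01,0.045,0,0,0.05],[0.025,0.04,0,0,0.05],[0.025,0.04,0,0,0.05]]]'

```text
time: 42.15
tool_pos: [467.4, 45.9, 242.4]
tcp_rot: [179.9, -0.0, 85.4]
ft_force: [-0.3, -0.2, 0.2]
finger_gap: 50.5
grip_force: 0.0
```

servo_tool --plan '[[[0.03,0.035,0,0,0.05],[0.03,0.035,0,0,0.05],[0.033,0.03,0,0,0.05],[0.035,0.025,0,0,0.05],[0.035,0.02,0,0,0.05],[0.01,0.01,0,0,0.05],[0,0,0,0,0.05],[0,0,0,0,0.05]]]'

```text
time: 42.95
tool_pos: [639.3, 199.0, 240.9]
tcp_rot: [-179.9, 0.0, 85.4]
ft_force: [-0.0, -0.1, -0.1]
finger_gap: 50.0
grip_force: 0.0
```

Before I push home, I'll confirm that the carriage is empty and that the tray holds all three tins.

```bash
python3 - <<'E'
from h import *
a=snap('side');b=snap('scene')
for s in(a,b): hough(s,[(412,-273),(407.5,-211),(403,-146)],56,40)
cv2.imwrite('pics/t.png',np.hstack([cv2.resize(a['frame'][160:340,210:390],(400,400)),cv2.resize(b['frame'][140:300,140:370],(400,400))]))
E
```

```text
pred [285. 290.] R 10.2 [([285.5, 289.5, 10.300000190734863], [412.8, -271.7])]
pred [271. 271.] R 9.7 [([271.5, 269.5, 8.0], [410.0, -206.8])]
pred [258. 253.] R 9.3 [([261.5, 253.5, 10.399999618530273], [410.2, -151.1])]
pred [170. 223.] R 7.2 [([168.5, 222.5, 6.0], [407.6, -275.5])]
pred [190. 215.] R 7.1 [([189.5, 212.5, 7.400000095367432], [399.4, -210.0])]
pred [211. 206.] R 7.0 []
```

View pics/t.png

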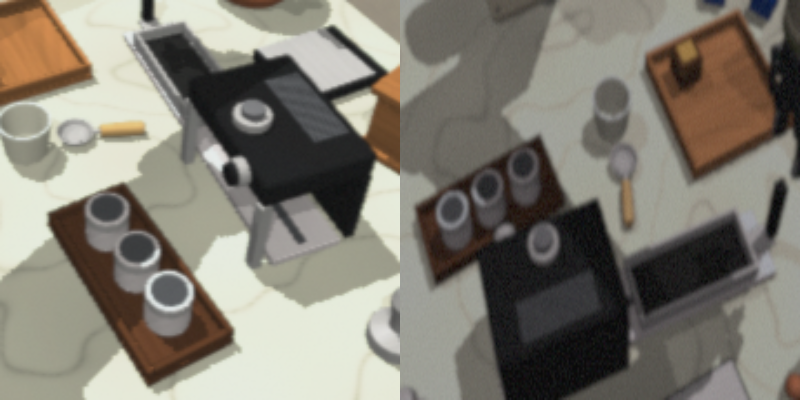

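servo_tool --plan '[[[0.0007,0.001,-0.035,0,0.05],[0,0,-0.028,0,0.05],[0,0,-0.016,0,0.05],[0,0,0,0,0.05],[0,0,0,0,0.0],[0,0,0,0,0.0],[0,0,0,0,0.0],[0,0,0,0,0.0]]]' --force 60

```text
time: 43.85
tool_pos: [639.7, 200.5, 165.2]
tcp_rot: [-179.9, -0.0, 85.4]
ft_force: [-12.4, -2.5, 10.1]
finger_gap: 16.7
grip_force: 60.6
```

The three tins stand upright in the tray (left half: (107,220), (137,260) and (169,302)). The carriage is empty, the crate holds only the caddy, and the other things are in place. I'll push home now.

servo_tool --plan '[[[-0.0008,-0.01,0,0,0],[-0.0016,-0.02,0,0,0],[-0.0016,-0.02,0,0,0],[-0.0016,-0.02,0,0,0],[-0.0016,-0.02,0,0,0],[-0.0016,-0.02,0,0,0],[-0.0016,-0.02,0,0,0],[-0.0016,-0.02,0,0,0],[-0.0016,-0.02,0,0,0],[-0.0016,-0.02,0,0,0]]]'

```text
time: 44.85
tool_pos: [624.1, 10.6, 165.1]
tcp_rot: [-179.9, -0.1, 85.5]
ft_force: [-15.1, 5.2, 13.0]
finger_gap: 17.1
grip_force: 61.1
```

servo_tool --plan '[[[-0.0012,-0.012,0,0,0],[-0.0006,-0.007,0,0,0],[-0.0004,-0.005,0,0,0],[-0.0003,-0.003,0,0,0],[-0.0003,-0.003,0,0,0],[0,-0.003,0,0,0],[0,-0.002,0,0,0],[0,0,0,0,0]]]'

```text
time: 45.65
tool_pos: [621.7, -19.5, 165.2]
tcp_rot: [-179.9, -0.5, 85.5]
ft_force: [-15.2, 25.4, 15.5]
finger_gap: 16.8
grip_force: 61.2
```

At the stop, with a 25 N reaction. I'll release and retreat.

servo_tool --plan '[[[0,0,0,0,0.05],[0,0,0,0,0.05],[0,0,0,0,0.05],[0,0,0.04,0,0.05],[0,0,0.045,0,0.05],[0,0,0.045,0,0.05],[-0.02,0.02,0,0,0.05],[-0.02,0.02,0,0,0.05],[0,0,0,0,0.05],[0,0,0,0,0.05]]]'

```text
time: 46.65
tool_pos: [582.5, 15.0, 293.1]
tcp_rot: [179.9, 0.0, 85.4]
ft_force: [0.5, -0.6, 0.3]
finger_gap: 50.1
grip_force: 0.0
```

```bash
python3 - <<'E'
from h import *
s=snap('wrist');g=cv2.cvtColor(s['frame'],cv2.COLOR_BGR2GRAY)
for p in((619.5,-20,117),(637,200,117)): u,v=proj(s,p).astype(int);print(u,v,g[max(v-5,0):v+6,max(u-4,0):u+5].mean() if 0<=v<384 and 0<=u<512 else None)
hough(snap('side'),[(412,-273),(407.5,-211),(403,-146)],56,40)
st=sense();print(st['time'],st['tool_pos'],st['ft_force'],st['qd'].round(2) if hasattr(st['qd'],'round') else st['qd'])
print(r.hand_in())
E
```

```text
300 221 29.747474747474747
314 -89 None
pred [285. 290.] R 10.2 [([285.5, 299.5, 11.399999618530273], [399.9, -295.0])]
pred [271. 271.] R 9.7 [([271.5, 272.5, 10.399999618530273], [405.8, -214.8])]
pred [258. 253.] R 9.3 [([261.5, 253.5, 10.399999618530273], [410.2, -151.1])]
46.75 [582.82600942  14.41451921 292.65924678] [-0.21751821 -0.1595419   0.40667796] [-0.28  0.58 -0.2   0.16  0.13  0.07]
the job is handed in; nothing more can be done
None
```

The job is handed in at about 47 s: the lids on all three tins were pressed with the carriage home, the tins stood upright in the tray when last viewed, just before the final push, and the empty carriage is back home.

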